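# Set up the gel casting stand

## Robot

A 6-joint arm with a two-finger parallel gripper is mounted at the origin on a cart in front of the work surface, level with it; the furniture and walls round the work are solid. World frame = base frame: x ahead of the robot, y to its left, z up, the work surface at z = 0. Lengths are in m, angles in rad, forces in N, time in s.
With the tool pointing down it reaches from about 0.3 to 0.875 m from the base axis. Payload 6.4 kg.
Tool frame: the origin (TCP) lies midway between the tips of the shut fingers; the grasp point (between the pads) lies 19 mm behind it; z points along the fingers, y is the line along which they close (so a half turn about z gives the same grasp; the last joint's range is limited). The gripper opens to 88 mm and grips with 3 to 60 N. Pads are 18 mm wide; open, the fingers measure 123 mm over their backs; the gripper's body (75 mm by 187 mm) begins 45 mm behind the grasp point.
Start: joints at [-1.428, 0.181, 1.607, -0, 1.354, -0.206], TCP at [0.197, -0.54, 0.239] pointing down, gripper open.
Joint ranges: [-2.99, 2.99], [-0.89, 2.07], [0.3, 2.58], [-1.14, 4.28], [0, 2.63], [-3.12, 3.12]. Speed limits (rad/s): [2.57, 2.57, 3.01, 3.14, 3.14, 3.14].

## Interface

Orientations are given as [roll, pitch, yaw] about the fixed x, y, z axes, in that order (R = Rz(yaw) Ry(pitch) Rx(roll)).
In Python, from cell import ctrl gives the robot as it stands. The module is installed in compiled form; this text tells all that it offers.
- The arm moves only by the shell command python3 -m creep 'ROWS'. ROWS is JSON, one flat list of numbers, 7 for each row, row after row: the opening, from 0 (shut) to 1 (fully open), then the shift along the tool's x, y, z in cm, then the turn, a rotation vector about the tool's x, y, z in rad. A call has 1 to 10 rows; each row is the pose to reach, as a shift and turn from the pose commanded when the call began, along the tool's axes at that moment; what a row does not reach only later rows make up. A row lasts 1/8 s, in which the tool goes at most 62.5 mm and 10.7 degrees, less where a joint would pass 70% of its speed; a pose out of reach is approached as far as the arm can. A call with a gripper value outside its range is refused whole. The fingers move at their own pace and stop on an object; the grip force is fixed at half the most. Time passes only in rows, so rows that repeat a pose let the fingers close. It gives the time, the measured TCP pose, the force, the opening and the grip force at its end, in the units of the state.
- ctrl.read_state(): the state, without advancing time (a new reading comes with each control period).
- ctrl.read_camera(name): name is "scene" or "side" or "wrist"; returns (picture, depth): 400x640x3 uint8, blue, green, red; 400x640 float32, m along the optical axis (not along the pixel's ray), 0 where there is no reading.
- ctrl.camera_info(name): a dict with "camera_matrix" (3x3 intrinsics, pixels), "T" (4x4, takes a point from camera to world coordinates). Camera axes: x right, y down, z forward; pixel columns grow to the right and rows downward; lengths in m; the calibration is good to about 2 mm. The wrist camera is an equidistant fisheye: a pixel r from the principal point sees the ray r / f radians off the axis. A picture is of the moment at which its call begins: read the wrist's pose just before it. camera_info takes no time and is no camera call; for the wrist camera it gives the pose at the moment of the call.
- ctrl.job_done(): hands the job in; it is judged then, once.
Trained networks look in the newest picture that a camera, given by its name, has taken for a name from the list of things; names that differ only in an ending like _2 or _b are one class to them, and where a whole thing is asked for, a point or a joint stands for the part that bears it (a point fixed in the world has none). Each returns a list of dicts, best first, with "confidence" (0 to 1); they miss things now and then, are a little off and sometimes report something else, mostly with a low value. They report only what shows in the picture. A call takes as long as a camera call.
- ctrl.find_in(camera, name): "at" ([row, column] as shares, 0 to 1, of the picture: columns of its width, rows of its height, amid what is visible of it).
- ctrl.mark_of(camera, name): "at" ([row, column] as shares, 0 to 1, of the picture: columns of its width, rows of its height: a listed point, or the origin of a listed thing).
The state is a dict: "time_s": time; "joint_pos": joint angles; "dq": joint speeds; "effort": joint torques, N m; "position": TCP position; "orientation": TCP orientation; "contact_force": force on the tool from outside, world axes, zero at the start; "moment": the same for the moment, N m; "finger_gap": finger opening in m; "gripper_force": force on a finger pad.
Only numpy, scipy, OpenCV 4.12 (cv2) and the standard library are available. Lean on these libraries where they do the work, as an engineer would, in place of code of your own. Each camera call takes 0.05 s, during which the arm holds its last target. There are 200 camera calls.

## Task

Get the casting stand ready for a gel: take the gel tray (the clear tray open at both ends, not the one walled all round), lay it on the bed between the guide rails, first cranking the jaw back if it leaves too little room, and slide it by hand under the comb, without knocking the comb, until its end meets the fixed end wall. Only when the tray is home, crank the jaw up until its rubber gasket is pressed firmly against the tray's near end, so that both ends are sealed, and let go. Leave the closed tray, the bottles, the tape roll and the marker where they are.

Things in the scene. Friction and masses are not known exactly. Their poses are not given: they have to be found in the camera images.
- stand: Fixed gel casting stand: white base 292 x 112 mm, its flat top (the bed) 16 mm above the bench. Origin at bench height; x runs from the crank end to the fixed end wall, y across, z up. Base spans x -150..142 mm. Rails 5 mm high beside the bed, x -28..122, inner faces at y +-32. Fixed wall's face at x 125, 34 high over the bed. Gear housing x -144..-82, y +-35, top 56 above the bench.
- comb: Black well comb on a grey bridge fixed across the bed: the overhang. Origin on the bed at stand x 100 mm, y 0; axes as the stand's. Teeth at x -6..-3, y +-23, reach down to 6.5 mm above the bed; comb back and bridge 27 to 46 mm above the bed at x -7..7; posts at y +-45, 10 wide, caps up to 53 above the bed. Bears no push over 8 N.
- bed_home (a point): Point on the bed top (16 mm above the bench) where the gel tray's origin belongs when the tray is home against the fixed wall: stand x 70, y 0 mm; axes as the stand's, the tray's x along this x.
- gel_tray: Loose clear acrylic channel, open at both ends: 110 mm long (x), 60 wide (y), 24 high; floor and two side walls 4 thick; four small black marks on the wall tops. Origin: centre of underside, z up. Either end may lead; about 110 g. Passes under the comb only flat on the bed: teeth clear its floor by 2.5 mm, bridge its walls by 3, rails its sides by 2 each.
- stain_tray: Loose clear acrylic staining tray of the same 110 x 60 x 24 mm but with walls on all four sides and no marks; cannot pass under the comb; leave it. Origin: centre of its underside. The two trays may lie in either place.
- jaw (a joint): Travel of the sliding jaw in m, 0 fully back, 0.066 limit, growing towards the fixed wall. Its gasket's face is at stand x = -45 mm + travel; jaw 62 wide, 31 high over the bed. Meets a tray that is home at 0.060; a tray laid flat short of the comb needs it below about 0.012. Moved only by the crank, 10 mm per rad; stays where it is left.
- crank (a joint): Crank angle in rad, 0 (jaw fully back) to 6.6, clockwise seen from above, which drives the jaw to the fixed wall. Starts at 0.2 to 5. Axis upright at stand x -113, y 0; at angle a the knob is at stand x = -113 - 45 cos a, y = 45 sin a (mm). Takes about 4 N at the knob, up to 7 N while the gasket is pressed (angle 6.0 to 6.4), then a rigid stop.
- knob_grip (a point): Place to grip the crank's black upright knob, 95 mm above the bench and 45 mm from the crank's axis. The knob is 17 mm thick, from 73 to 113 mm above the bench, and spins freely on its pin, so that the hand need not turn while cranking.
- gasket (a joint): How far the jaw's rubber gasket is pressed in, m: 0 free, 0.004 fully squashed; springy, 2.5 N for each mm.
- agarose_bottle: Round glass bottle with blue cap and red contents, 83 mm thick, 152 tall, loose; leave it. Origin: centre of its underside.
- dye_bottle: White dropper bottle, 43 mm thick, 113 tall, loose; leave it. Origin: centre of its underside.
- tape_roll: Roll of tape lying flat, 84 mm across, 19 high, loose; leave it. Origin: centre of its underside.
- marker: Felt marker lying on the bench, 140 mm long along its y, 15 thick, loose; leave it. Origin: centre of its underside.

How it is judged:
By the outcome, as a careful person would: the job done as asked, in the order asked, and still so for the second after the job is handed in, with the robot touching nothing.
It also fails if it takes over 72 s, if anything falls off the work surface, if the arm or the gripper's body presses on something with over 40 N, if the wrist force passes 120 N, or if a joint passes its speed limit or range.

## Working session

There is one attempt and no reset: what is moved stays moved. The work goes in short steps, Python scripts to look and compute and a shell command to move; the robot and the scene stay as the last step left them, time stands still between calls to the robot, and variables do not carry over. Pictures are saved under pics/ and viewed, at most 10 in all, crops included, and the job is handed in when it is done.

```bash
mkdir -p pics
cat > h.py <<'E'
import numpy as np, cv2
from cell import ctrl
from scipy.spatial.transform import Rotation as R
def ray(cam,u,v,info=None):
    i=info or ctrl.camera_info(cam);K=np.array(i["camera_matrix"]);T=np.array(i["T"])
    x=(u-K[0,2])/K[0,0];y=(v-K[1,2])/K[1,1]
    if cam=="wrist":
        r=np.hypot(x,y);d=np.array([x/r*np.sin(r),y/r*np.sin(r),np.cos(r)]) if r>1e-9 else np.array([0,0,1.])
    else: d=np.array([x,y,1.])
    return T[:3,3],T[:3,:3]@d
def onz(cam,u,v,z,info=None):
    o,d=ray(cam,u,v,info);return o+d*(z-o[2])/d[2]
def px(at): return at[1]*640,at[0]*400
def totool(dw):
    s=ctrl.read_state();return R.from_euler('xyz',s["orientation"]).inv().apply(dw)*100
E
python3 - <<'E'
from h import *
Z=dict(stand=0,comb=.016,bed_home=.016,gel_tray=0,stain_tray=0,knob_grip=.095,agarose_bottle=0,dye_bottle=0,tape_roll=0,marker=0)
np.set_printoptions(precision=3,suppress=True)
for c in("scene","side"):
    im,d=ctrl.read_camera(c);cv2.imwrite(f"pics/{c}0.png",im)
    for n,z in Z.items():
        for m in ctrl.mark_of(c,n)[:2]:
            u,v=px(m["at"]);print(c,n,round(m["confidence"],2),(int(u),int(v)),onz(c,u,v,z))
s=ctrl.read_state();print(s["time_s"],s["position"],s["orientation"],s["finger_gap"])
E
```

```text
scene stand 0.95 (329, 210) [ 0.528 -0.053  0.   ]
scene stand 0.53 (222, 228) [0.68  0.198 0.   ]
scene comb 0.71 (295, 216) [0.563 0.047 0.016]
scene comb 0.17 (194, 237) [0.685 0.28  0.016]
scene bed_home 0.81 (309, 213) [0.544 0.012 0.016]
scene gel_tray 0.95 (244, 290) [0.474 0.304 0.   ]
scene knob_grip 0.56 (357, 162) [ 0.538 -0.183  0.095]
scene agarose_bottle 0.57 (222, 225) [0.688 0.192 0.   ]
scene agarose_bottle 0.57 (309, 214) [ 0.557 -0.001  0.   ]
scene dye_bottle 0.61 (197, 239) [0.691 0.269 0.   ]
scene tape_roll 0.74 (375, 237) [ 0.369 -0.045  0.   ]
scene marker 0.63 (341, 272) [0.351 0.114 0.   ]
side stand 0.82 (327, 230) [ 0.525 -0.059  0.   ]
side comb 0.89 (318, 212) [0.536 0.037 0.016]
side bed_home 0.9 (324, 210) [0.556 0.042 0.016]
side bed_home 0.47 (330, 291) [ 0.412 -0.362  0.016]
side gel_tray 0.83 (276, 191) [0.475 0.292 0.   ]
side stain_tray 0.83 (332, 288) [ 0.429 -0.334  0.   ]
side knob_grip 0.63 (269, 239) [ 0.32  -0.228  0.095]
side knob_grip 0.5 (348, 214) [ 0.54  -0.17   0.095]
side agarose_bottle 0.87 (348, 189) [0.708 0.211 0.   ]
side dye_bottle 0.71 (334, 187) [0.671 0.247 0.   ]
side tape_roll 0.57 (272, 237) [ 0.371 -0.037  0.   ]
1.1 [ 0.197 -0.54   0.239] [-3.142  0.     0.349] 0.0883850873595793
```

View pics/scene0.png

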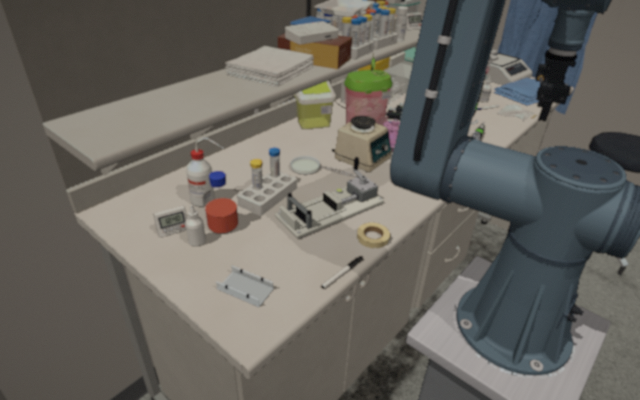

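View pics/side0.png

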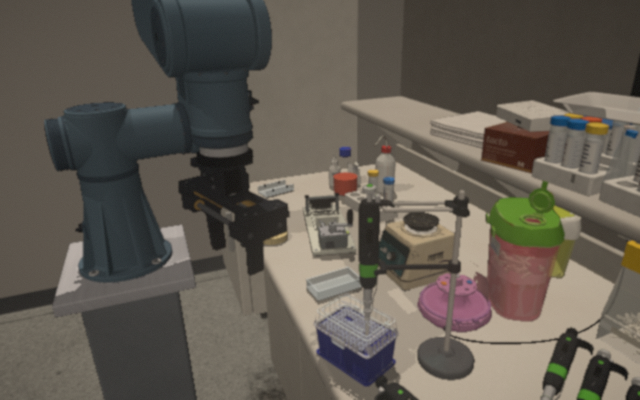

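The scene picture shows the gel tray with its black marks at about (246,286). The walled tray is in the side picture at (333,285), and the stand is at (330,208) in the scene, running roughly along world +y. I'll go above the stand for a close look.

```bash
python3 -m creep '[1,4,-4,-11,0,0,0, 1,9,-8,-16,0,0,0, 1,14,-13,-16,0,0,0, 1,19,-17.5,-16,0,0,0, 1,24,-22,-16,0,0,0, 1,28,-26,-16,0,0,0, 1,33,-30,-16,0,0,0, 1,37,-34,-16,0,0,0, 1,40,-37,-16,0,0,0, 1,40,-37,-16,0,0,0]'
python3 - <<'E'
from h import *
np.set_printoptions(precision=3,suppress=True)
i=ctrl.camera_info("wrist");im,d=ctrl.read_camera("wrist");cv2.imwrite("pics/w1.png",im)
print(i["T"][:3,3], i["T"][:3,2])
for n,z in dict(stand=0,comb=.016,bed_home=.016,gel_tray=0,knob_grip=.095,stain_tray=0).items():
    for m in ctrl.mark_of("wrist",n)[:2]:
        u,v=px(m["at"]);print(n,round(m["confidence"],2),(int(u),int(v)),onz("wrist",u,v,z,i))
E
```

```text
time_s: 2.35
position: [0.4466, -0.0535, 0.3991]
orientation: [3.141, -0.001, 0.35]
contact_force: [0.5, -0.3, 0.1]
finger_gap: 0.088
gripper_force: 0.0
[ 0.51  -0.03   0.546] [-0.255 -0.093 -0.963]
stand 0.71 (326, 111) [ 0.519 -0.044  0.   ]
comb 0.91 (281, 76) [0.55  0.049 0.016]
bed_home 0.96 (297, 85) [0.545 0.017 0.016]
knob_grip 0.62 (415, 132) [ 0.538 -0.177  0.095]
knob_grip 0.32 (146, 82) [0.477 0.246 0.095]
stain_tray 0.96 (443, 209) [ 0.43  -0.324  0.   ]
```

View pics/w1.png

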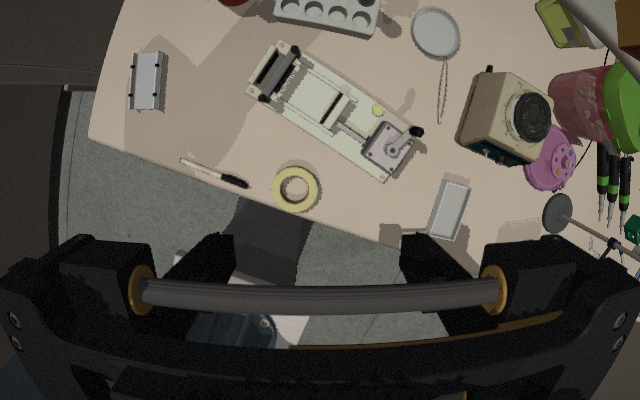

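The wrist picture shows the stand with its comb end at about (275,72), the jaw at (335,110), the housing at (390,150) and the knob at (415,131). The gel tray is at (147,82) and the walled tray at (450,208). Next I'll fit the stand pose from an enlarged crop.

Run:
```python
from h import *
im=cv2.imread("pics/w1.png");c=im[30:195,235:435];cv2.imwrite("pics/w1c.png",cv2.resize(c,None,fx=3.6,fy=3.6,interpolation=cv2.INTER_CUBIC))
```

```text
(no output)
```

View pics/w1c.png

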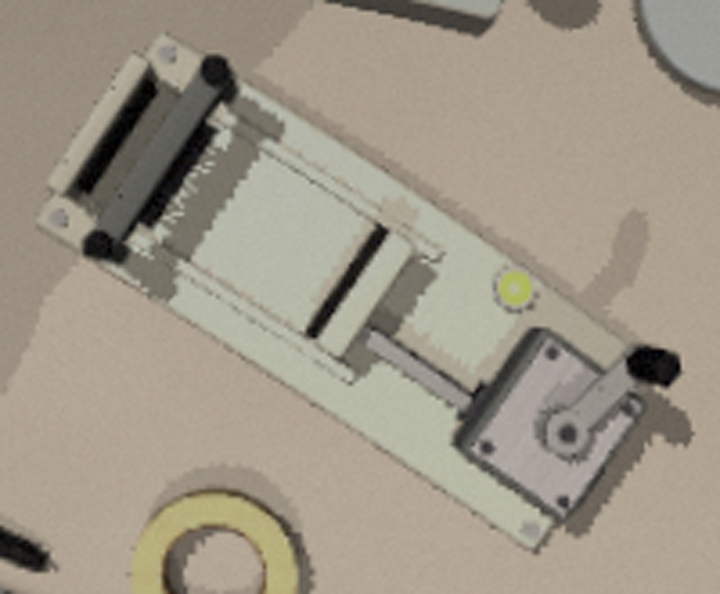

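Run:
```python
from h import *
from scipy.optimize import least_squares
np.set_printoptions(precision=4,suppress=True)
i=ctrl.camera_info("wrist")
P=[((567,433),.066,(-113,0)),((540,550),.016,(-150,56)),((38,222),.016,(142,56)),((162,35),.016,(142,-56)),((215,70),.069,(100,-45)),((100,243),.069,(100,45))]
W=lambda p,z:onz("wrist",p[0]/3.6+235,p[1]/3.6+30,z,i)
A=np.array([W(p,z)[:2] for p,z,_ in P]);B=np.array([q for *_,q in P])/1000
def f(x):
    c,s=np.cos(x[2]),np.sin(x[2]);return (B@np.array([[c,s],[-s,c]])+x[:2]-A)
r=least_squares(lambda x:f(x).ravel(),[.52,-.044,1.25]);x=r.x;print(x,f(x)*1000)
c,s=np.cos(x[2]),np.sin(x[2]);M=np.array([[c,-s],[s,c]])
S=lambda w:(M.T@(w[:2]-x[:2]))*1000
print("knob",S(W((652,358),.113)),"gasket",S(W((310,335),.047)),S(W((383,228),.047)))
for p in((133,82),(166,53),(131,67),(161,110),(164,67)): pass
```

```text
[ 0.5247 -0.0553  1.335 ] [[ 1.4914 -0.2453]
 [-1.5127  0.1353]
 [-2.0148  0.887 ]
 [ 2.8416  0.5506]
 [ 0.184  -0.6161]
 [-0.9895 -0.7115]]
knob [-111.7341  -41.7182] gasket [ 3.3838 29.9003] [  3.0382 -27.9931]
```

The crop shows the crank hub at (567,433), the knob at (652,360) and the gasket edge from (310,335) to (383,228). The fit leaves about 2 mm of residual. It puts the jaw near 48 mm and the crank near 4.75 rad, which agree, so the crank has to be turned back first.

```bash
cat >> h.py <<'E'
ST=np.array([.5247,-.0553,1.335])
def s2w(p,z):
    c,s=np.cos(ST[2]),np.sin(ST[2]);return np.array([ST[0]+c*p[0]-s*p[1],ST[1]+s*p[0]+c*p[1],z])
def w2s(w):
    c,s=np.cos(ST[2]),np.sin(ST[2]);d=np.array(w[:2])-ST[:2];return np.array([c*d[0]+s*d[1],-s*d[0]+c*d[1]])*1000
def knob(a): return (-.113-.045*np.cos(a),.045*np.sin(a))
def go(p,z):
    s=ctrl.read_state();return totool(s2w(p,z)-np.array(s["position"]))
E
python3 -c "
from h import *
print(go(knob(4.75),.17),go(knob(4.75),.08),ctrl.read_state()['orientation'])"
```

```text
[ 4.94320986 14.56702342 22.86896874] [ 4.9459686  14.56518263 31.86896813] [3.14138812e+00 3.06526646e-04 3.47045001e-01]
```

```bash
python3 -m creep '[0.5,1,3,5,0,0,-0.18, 0.5,2,6,10,0,0,-0.36, 0.5,3,9,15,0,0,-0.54, 0.5,4,12,19,0,0,-0.72, 0.5,4.9,14.6,22.8,0,0,-0.9, 0.5,4.9,14.6,22.8,0,0,-0.988, 0.5,4.9,14.6,22.8,0,0,-0.988]'
python3 - <<'E'
from h import *
np.set_printoptions(precision=4,suppress=True)
i=ctrl.camera_info("wrist");im,d=ctrl.read_camera("wrist");cv2.imwrite("pics/w2.png",im)
for n,z in dict(stand=0,knob_grip=.095).items():
    for m in ctrl.mark_of("wrist",n)[:2]:
        u,v=px(m["at"]);w=onz("wrist",u,v,z,i);print(n,round(m["confidence"],2),(int(u),int(v)),w,w2s(w))
s=ctrl.read_state();print(s["position"],s["orientation"],w2s(s["position"]))
for a in(4.65,4.75,4.85):print(a,knob(a))
E
```

```text
time_s: 3.58
position: [0.5411, -0.1781, 0.17]
orientation: [-3.14, -0.0, 1.333]
contact_force: [-0.0, -0.1, -0.5]
finger_gap: 0.0439
gripper_force: 0.0
stand 0.83 (273, 63) [ 0.5249 -0.0498  0.    ] [5.3914 1.1383]
knob_grip 0.6 (318, 206) [ 0.5405 -0.1774  0.095 ] [-115.0087  -43.8887]
[ 0.542  -0.1772  0.1716] [3.1402 0.0004 1.3341] [-114.5381  -45.2674]
4.65 (np.float64(-0.11019431684268538), np.float64(-0.044912449744149575))
4.75 (np.float64(-0.11469209687995895), np.float64(-0.04496817550389201))
4.85 (np.float64(-0.11917297004454083), np.float64(-0.04457459411850209))
```

View pics/w2.png

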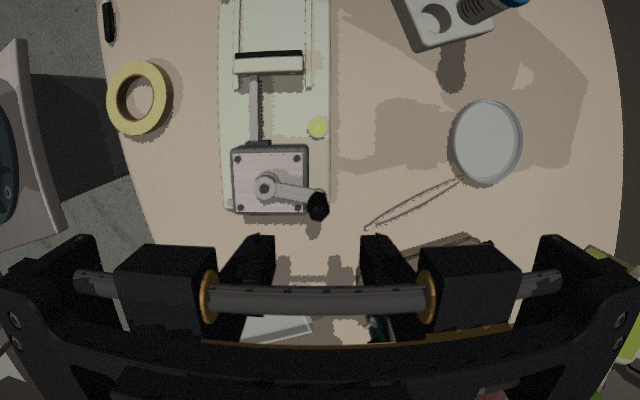

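The knob at (318,206) lies centred between the fingers and the stand's axis runs straight up the picture, so the pose holds. Going down to grip the knob.

```bash
python3 -m creep '[0.5,0,0,4.5,0,0,0, 0.5,0,0,9.1,0,0,0, 0.5,0,0,9.1,0,0,0, 0,0,0,9.1,0,0,0, 0,0,0,9.1,0,0,0, 0,0,0,9.1,0,0,0, 0,0,0,9.1,0,0,0]'
python3 - <<'E'
from h import *
np.set_printoptions(precision=2,suppress=True)
s=ctrl.read_state();print(s["position"],w2s(s["position"]),s["finger_gap"],s["contact_force"],s["moment"])
a0=4.75;k0=np.array(knob(a0))
for a in np.arange(4.75,0.1,-.25):
    d=(np.array(knob(a))-k0)*100;print(round(a,2),np.array([d[0],-d[1]]))
E
```

```text
time_s: 4.6
position: [0.5422, -0.1768, 0.0815]
orientation: [3.141, 0.001, 1.337]
contact_force: [-4.1, 1.7, 8.3]
finger_gap: 0.0155
gripper_force: 30.0
[ 0.54 -0.18  0.08] [-114.01  -45.41] 0.015529700568032361 [-4.08  1.66  8.3 ] [ 0.12  0.65 -0.01]
4.75 [ 0. -0.]
4.5 [ 1.12 -0.1 ]
4.25 [ 2.18 -0.47]
4.0 [ 3.11 -1.09]
3.75 [ 3.86 -1.92]
3.5 [ 4.38 -2.92]
3.25 [ 4.64 -4.01]
3.0 [ 4.62 -5.13]
2.75 [ 4.33 -6.21]
2.5 [ 3.77 -7.19]
2.25 [ 3. -8.]
2.0 [ 2.04 -8.59]
1.75 [ 0.97 -8.92]
1.5 [-0.15 -8.99]
1.25 [-1.25 -8.77]
1.0 [-2.26 -8.28]
0.75 [-3.12 -7.56]
0.5 [-3.78 -6.65]
0.25 [-4.19 -5.61]
```

```bash
python3 -m creep '[0,0,0,-0.3,0,0,0, 0,1.1,-0.1,-0.3,0,0,0, 0,2.2,-0.5,-0.3,0,0,0, 0,3.1,-1.1,-0.3,0,0,0, 0,3.85,-1.9,-0.3,0,0,0, 0,3.85,-1.9,-0.3,0,0,0]'
python3 - <<'E'
from h import *
np.set_printoptions(precision=2,suppress=True)
s=ctrl.read_state();print(w2s(s["position"]),np.array(knob(3.75))*1000,s["finger_gap"],s["contact_force"])
E
```

```text
time_s: 5.35
position: [0.5363, -0.1311, 0.0827]
orientation: [3.134, -0.006, 1.336]
contact_force: [20.8, 14.0, -16.9]
finger_gap: 0.016
gripper_force: 30.0
[-70.99 -28.97] [-76.07 -25.72] 0.01598085364501267 [ 20.75  14.04 -16.87]
```

```bash
python3 -m creep '[0,1.2,-0.9,0.1,0,0,0, 0,1.4,-2.0,0.2,0,0,0, 0,1.4,-3.2,0.2,0,0,0, 0,1.1,-4.25,0.2,0,0,0, 0,1.1,-4.25,0.2,0,0,0]'
cat >> h.py <<'E'
def st():
    s=ctrl.read_state();c,q=np.cos(ST[2]),np.sin(ST[2]);f=s["contact_force"]
    print("t",round(s["time_s"],2),"stand",w2s(s["position"]).round(1),"z",round(s["position"][2],4),"rpy",np.round(s["orientation"],3),"F",np.round([c*f[0]+q*f[1],-q*f[0]+c*f[1],f[2]],1),"gap",round(s["finger_gap"],4),round(s["gripper_force"],1))
E
python3 - <<'E'
from h import *
st()
i=ctrl.camera_info("wrist");im,d=ctrl.read_camera("wrist");cv2.imwrite("pics/w3.png",im)
E
```

```text
time_s: 5.98
position: [0.4935, -0.1135, 0.0817]
orientation: [3.141, -0.001, 1.336]
contact_force: [-2.0, 3.9, 6.4]
finger_gap: 0.0157
gripper_force: 30.0
t 5.97 stand [-63.9  16.8] z 0.0817 rpy [ 3.141e+00 -1.000e-03  1.336e+00] F [3.3 2.8 6.4] gap 0.0157 30.0
```

View pics/w3.png

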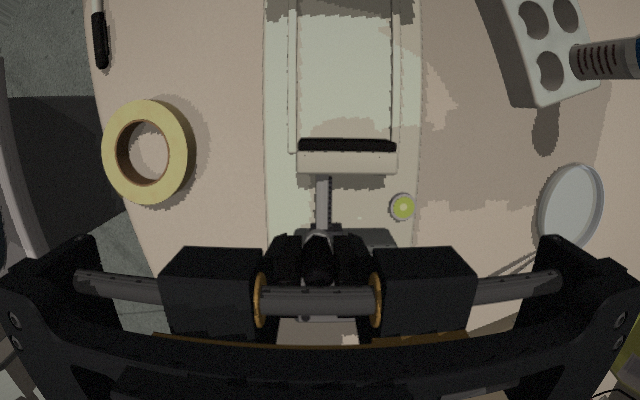

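The picture shows the knob held between the fingers at (318,262), with the jaw moved back to the rails' near end at (347,148). Forces are small, so the corrected circle centre is good. Continuing back to about 0.5 rad.

```bash
python3 -m creep '[0,-0.55,-0.97,-0.1,0,0,0, 0,-1.33,-1.78,-0.1,0,0,0, 0,-2.3,-2.37,-0.1,0,0,0, 0,-3.36,-2.7,-0.1,0,0,0, 0,-4.5,-2.77,-0.1,0,0,0, 0,-5.6,-2.55,-0.1,0,0,0, 0,-6.6,-2.06,-0.1,0,0,0, 0,-7.45,-1.35,-0.1,0,0,0, 0,-8.1,-0.44,-0.1,0,0,0, 0,-8.1,-0.44,-0.1,0,0,0]'
python3 -c "
from h import *
st()"
```

```text
time_s: 7.28
position: [0.4716, -0.1921, 0.0818]
orientation: [3.14, -0.002, 1.336]
contact_force: [8.0, 6.7, -0.9]
finger_gap: 0.0157
gripper_force: 30.0
t 7.28 stand [-145.5   19.6] z 0.0818 rpy [ 3.140e+00 -2.000e-03  1.336e+00] F [ 8.4 -6.2 -0.9] gap 0.0157 30.0
```

```bash
python3 -m creep '[0.5,0,0,0,0,0,0, 0.5,0,0,0,0,0,0, 0.5,0,0,-6,0,0,0, 1,0,-1,-12,0,0,0, 1,0,-1,-17,0,0,0, 1,0,-1,-19,0,0,0, 1,0,-1,-19,0,0,0]'
python3 - <<'E'
from h import *
st()
i=ctrl.camera_info("wrist");im,d=ctrl.read_camera("wrist")
np.savez("w4.npz",T=i["T"],K=i["camera_matrix"])
cv2.imwrite("pics/w4.png",im);cv2.imwrite("pics/w4c.png",cv2.resize(im[0:250,190:450],None,fx=2.4,fy=2.4,interpolation=cv2.INTER_CUBIC))
for n,z in dict(stand=0,comb=.016,bed_home=.016,knob_grip=.095).items():
    for m in ctrl.mark_of("wrist",n)[:1]:
        u,v=px(m["at"]);w=onz("wrist",u,v,z,i);print(n,round(m["confidence"],2),(int(u),int(v)),w2s(w))
E
```

```text
time_s: 8.15
position: [0.4612, -0.1905, 0.2735]
orientation: [3.138, 0.002, 1.336]
contact_force: [0.8, -0.2, 0.3]
finger_gap: 0.0822
gripper_force: 0.0
t 8.15 stand [-146.3   30.1] z 0.2735 rpy [3.138e+00 2.000e-03 1.336e+00] F [ 0.  -0.8  0.3] gap 0.0822 0.0
stand 0.56 (338, 54) [3.29235188 2.19856906]
knob_grip 0.69 (327, 179) [-148.64135463   20.14983978]
```

View pics/w4c.png

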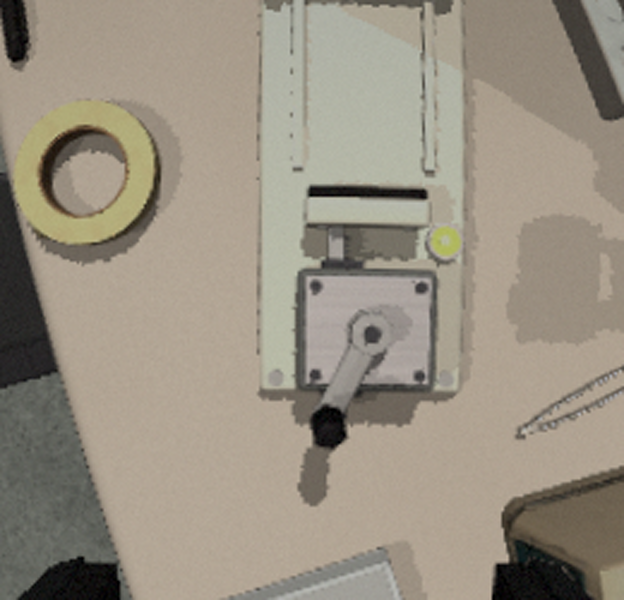

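Run:
```python
from h import *
i=np.load("w4.npz")
i=dict(T=i["T"],camera_matrix=i["K"])
for n,p,z,q in[("bcL",(260,392),.016,(-150,56)),("bcR",(460,392),.016,(-150,-56)),("bedgeL",(260,100),.016,("?",56)),("bedgeR",(464,100),.016,("?",-56)),("railL",(303,168),.021,(-28,32)),("railR",(423,172),.021,(-28,-32)),("railLfar",(303,20),.021,("?",32)),("railRfar",(425,20),.021,("?",-32)),("hFL",(300,270),.056,(-82,35)),("hFR",(437,270),.056,(-82,-35)),("hBL",(298,388),.056,(-144,35)),("hBR",(433,388),.056,(-144,-35)),("hub",(371,333),.066,(-113,0)),("gasL",(308,187),.047,("jaw",31)),("gasR",(428,187),.047,("jaw",-31)),("knob",(328,428),.113,knob(.47))]:
    print(n,w2s(onz("wrist",p[0]/2.4+190,p[1]/2.4,z,i)).round(1),q)
```

```text
bcL [-143.7   55.8] (-150, 56)
bcR [-143.2  -55.4] (-150, -56)
bedgeL [17.3 55.1] ('?', 56)
bedgeR [ 20.3 -55.3] ('?', -56)
railL [-21.8  32.1] (-28, 32)
railR [-22.6 -31.6] (-28, -32)
railLfar [62.6 32.1] ('?', 32)
railRfar [ 64.8 -33.6] ('?', -32)
hFL [-76.9  33.6] (-82, 35)
hFR [-75.9 -33.3] (-82, -35)
hBL [-135.2   34.6] (-144, 35)
hBR [-134.8  -32.8] (-144, -35)
hub [-106.8   -0.2] (-113, 0)
gasL [-35.1  29.6] ('jaw', 31)
gasR [-33.8 -30. ] ('jaw', -31)
knob [-143.1   21.6] (np.float64(-0.1531205729687898), np.float64(0.02037988284205807))
```

```bash
sed -i 's/^ST=.*/ST=np.array([.5247+.006*np.cos(1.335),-.0553+.006*np.sin(1.335),1.335])/' h.py
python3 -m creep '[1,6,-1.3,-1,0,0,0, 1,12,-2.6,-1,0,0,0, 1,18,-3.9,-1,0,0,0, 1,24,-5.2,-1,0,0,0, 1,30,-6.5,-1,0,0,0, 1,36,-7.8,-1,0,0,0, 1,40,-8.6,0,0,0,0, 1,40,-8.6,0,0,0,0]'
python3 - <<'E'
from h import *
st()
i=ctrl.camera_info("wrist");im,d=ctrl.read_camera("wrist")
np.savez("w5.npz",T=i["T"],K=i["camera_matrix"]);cv2.imwrite("pics/w5.png",im)
for n in("gel_tray","stain_tray"):
    for m in ctrl.mark_of("wrist",n)[:2]:
        u,v=px(m["at"]);print(n,round(m["confidence"],2),(int(u),int(v)),onz("wrist",u,v,0,i))
print(ctrl.read_state()["position"])
E
```

```text
time_s: 9.4
position: [0.4684, 0.2217, 0.2695]
orientation: [-3.138, 0.001, 1.341]
contact_force: [0.3, 0.1, 0.2]
finger_gap: 0.0883
gripper_force: 0.0
t 9.4 stand [250.2 119.4] z 0.2695 rpy [-3.138e+00  1.000e-03  1.341e+00] F [ 0.1 -0.2  0.2] gap 0.0883 0.0
gel_tray 0.64 (311, 105) [0.4770412 0.300996  0.       ]
[0.46968572 0.21884061 0.27104045]
```

View pics/w5.png

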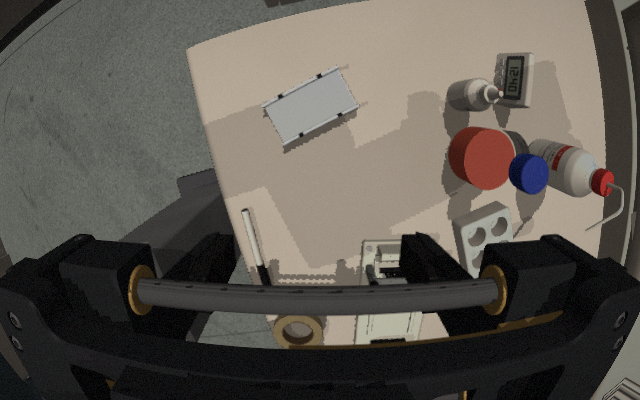

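The gel tray, clear floor with black marks, is at (311,105), its marks at about (281,98), (320,76), (302,134) and (341,113). I'll refine the marks by darkness and get its centre and yaw.

Run:
```python
from h import *
i=np.load("w5.npz");i=dict(T=i["T"],camera_matrix=i["K"])
g=cv2.cvtColor(cv2.imread("pics/w5.png"),cv2.COLOR_BGR2GRAY).astype(float)
Q=[]
for u,v in((281,98),(320,76),(302,134),(341,113)):
    p=g[v-6:v+7,u-6:u+7];w=np.clip(60-p,0,None);yy,xx=np.mgrid[v-6:v+7,u-6:u+7]
    q=((xx*w).sum()/w.sum(),(yy*w).sum()/w.sum());P=onz("wrist",*q,.024,i);Q.append(P[:2]);print(np.round(q,1),P.round(4))
Q=np.array(Q);c=Q.mean(0);lx=(Q[1]+Q[3]-Q[0]-Q[2])/2;ly=(Q[2]+Q[3]-Q[0]-Q[1])/2
print(c,"long?",np.hypot(*lx),np.arctan2(lx[1],lx[0]),"short?",np.hypot(*ly),np.arctan2(ly[1],ly[0]))
s=ctrl.read_state();print("yaw",s["orientation"][2],"j",np.round(s["joint_pos"],2))
for z in(.12,.008):print(totool(np.array([c[0],c[1],z])-s["position"]))
```

```text
[279.9  96.1] [0.4414 0.3216 0.024 ]
[319.   75.6] [0.4949 0.3352 0.024 ]
[300.9 134.7] [0.4555 0.2674 0.024 ]
[339.5 114.3] [0.5086 0.2816 0.024 ]
[0.47508368 0.30146848] long? 0.05508505274220986 0.2559060671676886 short? 0.0556576579741483 -1.3185917445239217
yaw 1.3366341814591838 j [ 0.21  0.03  1.71 -0.    1.41  0.44]
[ 8.17895227 -1.37489713 15.09674105]
[ 8.19112889 -1.36210886 26.29672713]
```

Marks are spaced 55 × 56 mm as expected. Centre is (0.475, 0.301), long axis at yaw 0.256.

```bash
python3 -m creep '[1,2,-0.3,3,0,0,0.18, 1,4,-0.7,6,0,0,0.36, 1,6,-1,9,0,0,0.54, 1,8.2,-1.36,12,0,0,0.72, 1,8.2,-1.36,15,0,0,0.9, 1,8.2,-1.36,19,0,0,1.08, 1,8.2,-1.36,19,0,0,1.08]'
python3 - <<'E'
from h import *
st();s=ctrl.read_state();print(totool(np.array([.4751,.3015,.008])-s["position"]),s["position"])
i=ctrl.camera_info("wrist");im,d=ctrl.read_camera("wrist");cv2.imwrite("pics/w6.png",im)
E
```

```text
time_s: 10.42
position: [0.4737, 0.3001, 0.0789]
orientation: [3.141, 0.007, 0.256]
contact_force: [-0.5, -1.0, -0.0]
finger_gap: 0.0878
gripper_force: 0.0
t 10.43 stand [327.7 132.6] z 0.0789 rpy [3.141 0.007 0.256] F [-1.1  0.2 -0. ] gap 0.0878 0.0
[ 0.21344479 -0.10330345  7.09115839] [0.4737477  0.30014095 0.07892531]
```

View pics/w6.png

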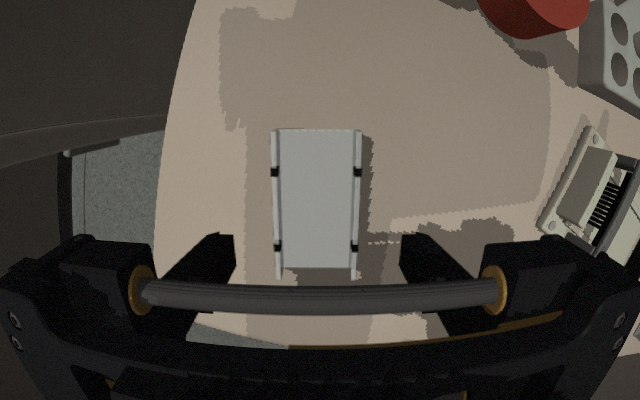

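The tray is aligned and centred between the fingers: walls at columns 275 and 358, finger edges at 235 and 402. Descending, gripping and lifting slightly.

```bash
python3 -m creep '[1,0.2,-0.1,3.5,0,0,0, 1,0.2,-0.1,7.1,0,0,0, 1,0.2,-0.1,7.1,0,0,0, 0,0.2,-0.1,7.1,0,0,0, 0,0.2,-0.1,7.1,0,0,0, 0,0.2,-0.1,7.1,0,0,0, 0,0.2,-0.1,7.1,0,0,0, 0,0.2,-0.1,7.1,0,0,0]'
python3 -c "
from h import *
st();print(ctrl.read_state()['position'])"
```

```text
time_s: 11.48
position: [0.4784, 0.3043, 0.0122]
orientation: [3.142, -0.002, 0.257]
contact_force: [-0.9, -2.1, 6.9]
finger_gap: 0.06
gripper_force: 30.0
t 11.47 stand [332.8 129. ] z 0.0122 rpy [ 3.142e+00 -2.000e-03  2.570e-01] F [-2.3  0.4  6.9] gap 0.06 30.0
[0.47839604 0.30425159 0.01218389]
```

```bash
python3 -m creep '[0.85,0,0,0,0,0,0, 0.85,0,0,0,0,0,0, 0.85,0,0,0,0,0,0]'
python3 -c "
from h import *
st();print(ctrl.read_state()['position'])"
python3 -m creep '[0.85,0,0,-0.6,0,0,0, 0.85,0,0,-0.6,0,0,0]'
```

```text
time_s: 11.85
position: [0.4771, 0.3039, 0.0105]
orientation: [3.142, 0.0, 0.257]
contact_force: [0.3, -0.4, 0.2]
finger_gap: 0.0749
gripper_force: 0.0
t 11.85 stand [332.2 130.2] z 0.0105 rpy [3.142 0.    0.257] F [-0.4 -0.4  0.2] gap 0.0749 0.0
[0.47712553 0.30394123 0.01053403]
time_s: 12.1
position: [0.4779, 0.3042, 0.0173]
orientation: [-3.141, -0.001, 0.257]
contact_force: [-0.5, -0.3, 0.3]
finger_gap: 0.0748
gripper_force: 0.0
```

Free air shows no bench contact, so the force came only from the grip closing. Regripping at that height, lifting, and checking the vial rack's distance.

```bash
python3 -m creep '[0.85,0,0,0.6,0,0,0, 0.85,0,0,0.6,0,0,0, 0,0,0,0.6,0,0,0, 0,0,0,0.6,0,0,0, 0,0,0,0.6,0,0,0, 0,0,0,0.3,0,0,0, 0,0,0,-4,0,0,0, 0,0,0,-9,0,0,0, 0,0,0,-9,0,0,0]'
python3 - <<'E'
from h import *
st();s=ctrl.read_state()
print(s["position"],s["orientation"])
i=np.load("w5.npz");i=dict(T=i["T"],camera_matrix=i["K"])
for p in((453,222),(468,280),(500,203)): print("rack",w2s(onz("wrist",*p,.03,i)))
dw=s2w((.028,0),.11)-s["position"];print(dw,totool(dw))
im,d=ctrl.read_camera("scene");I=ctrl.camera_info("scene");K=np.array(I["camera_matrix"]);T=np.array(I["T"])
v,u=np.mgrid[:400,:640];P=np.stack([(u-K[0,2])/K[0,0]*d,(v-K[1,2])/K[1,1]*d,d],-1)@T[:3,:3].T+T[:3,3]
W=P[d>0];c,q=np.cos(ST[2]),np.sin(ST[2]);D=W[:,:2]-ST[:2];S=np.stack([D@[c,q],D@[-q,c]],1)
for lo in(-.15,-.135,-.12,-.105,-.09,-.075):
    m=(S[:,1]>lo)&(S[:,1]<lo+.015)&(S[:,0]>-.05)&(S[:,0]<.13)&(W[:,2]<.2);print(lo,m.sum(),W[m,2].max() if m.any() else None)
E
```

```text
time_s: 13.22
position: [0.4805, 0.3052, 0.1114]
orientation: [-3.141, -0.009, 0.257]
contact_force: [-0.3, -1.2, -1.2]
finger_gap: 0.0599
gripper_force: 30.0
t 13.22 stand [334.3 127.2] z 0.1114 rpy [-3.141 -0.009  0.257] F [-1.3  0.  -1.2] gap 0.0599 30.0
[0.48053918 0.30524474 0.11144438] [-3.14066793 -0.00899622  0.25692501]
rack [176.24108706 -71.05071216]
rack [  77.76943579 -116.2877439 ]
rack [ 204.43721303 -147.62038263]
[ 0.05210381 -0.32748557 -0.00144438] [-3.28347253 32.997706    0.0843902 ]
-0.15 191 0.12007483182431422
-0.135 219 0.04085456266580634
-0.12 233 0.04050916559925011
-0.105 155 0.04063606657880914
-0.09 134 0.0033503471790956585
-0.075 13 0.0015809783591598237
```

```bash
python3 -m creep '[0,-0.5,5,-1,0,0,-0.17, 0,-1,10.5,-1,0,0,-0.34, 0,-1.5,16,-1,0,0,-0.52, 0,-2.2,22,-1,0,0,-0.7, 0,-2.8,28,-1,0,0,-0.88, 0,-3.2,32,-1,0,0,-1.03, 0,-3.3,33.1,-1,0,0,-1.078, 0,-3.3,33.1,-1,0,0,-1.078, 0,-3.3,33.1,-1,0,0,-1.078]'
python3 - <<'E'
from h import *
st();print(go((.031,0),.04))
i=ctrl.camera_info("wrist");im,d=ctrl.read_camera("wrist");cv2.imwrite("pics/w7.png",im);np.savez("w7.npz",T=i["T"],K=i["camera_matrix"])
E
```

```text
time_s: 14.4
position: [0.5285, -0.0237, 0.1156]
orientation: [-3.139, -0.0, 1.334]
contact_force: [-0.2, 0.4, -1.8]
finger_gap: 0.0598
gripper_force: 30.0
t 14.4 stand [25.7  3.7] z 0.1156 rpy [-3.139 -0.     1.334] F [ 0.3  0.3 -1.8] gap 0.0598 30.0
[0.53231312 0.38246018 7.55676418]
```

View pics/w7.png

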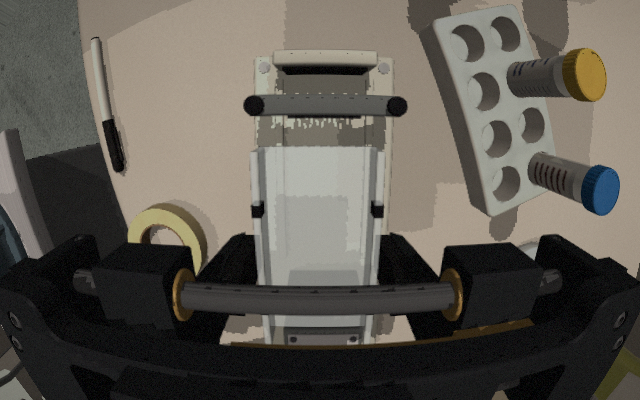

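The tray hangs level and straight. Its front marks are at (258,209) and (377,209), and the bridge caps at (253,105) and (397,105), with the comb ahead clear. That was my tenth picture, so the rest goes by numbers.

Run:
```python
from h import *
i=np.load("w7.npz");i=dict(T=i["T"],camera_matrix=i["K"]);im=cv2.imread("pics/w7.png");g=cv2.cvtColor(im,cv2.COLOR_BGR2GRAY).astype(float)
for n,(u,v),z,r in(("mL",(258,209),.129,8),("mR",(377,209),.129,8),("capL",(253,105),.069,11),("capR",(397,105),.069,11)):
    yy,xx=np.mgrid[v-r:v+r+1,u-r:u+r+1];w=np.clip(45-g[v-r:v+r+1,u-r:u+r+1],0,None);q=((xx*w).sum()/w.sum(),(yy*w).sum()/w.sum());print(n,np.round(q,1),w2s(onz("wrist",*q,z,i)).round(1))
for n,p,z in(("wallL",(277,60),.05,),("wallR",(377,60),.05),("baseL",(249,125),.016),("baseR",(396,125),.016)): print(n,w2s(onz("wrist",*p,z,i)).round(1))
```

```text
mL [258.  210.4] [51.4 32.2]
mR [376.1 210.4] [ 51.4 -21.9]
capL [253.7 105.6] [100.4  44.7]
capR [396.2 106.4] [100.1 -44.4]
wallL [132.1  32.3]
wallR [132.6 -35.6]
baseL [86.4 59.9]
baseR [ 86.5 -58.1]
```

```bash
python3 -m creep '[0,0.4,0.5,0,0,0,0, 0,0.4,0.5,4,0,0,0, 0,0.4,0.5,7,0,0,0, 0,0.4,0.5,7,0,0,0, 0,0.4,0.5,7,0,0,0]'
cat >> h.py <<'E'
def marks(us,z,band=(150,240),r=9):
    i=ctrl.camera_info("wrist");im,d=ctrl.read_camera("wrist");cv2.imwrite("pics/last.png",im)
    g=cv2.cvtColor(im,cv2.COLOR_BGR2GRAY)
    for u0,u1 in us:
        b=(g[band[0]:band[1],u0:u1]<45).astype(np.uint8);n,l,s,c=cv2.connectedComponentsWithStats(b)
        for k in range(1,n):
            if s[k,4]>25:
                p=c[k]+[u0,band[0]];print("blob",p.round(1),s[k,2:],w2s(onz("wrist",*p,z,i)).round(1))
E
python3 - <<'E'
from h import *
st();marks([(235,285),(350,400)],.059,(60,235))
E
```

```text
time_s: 15.08
position: [0.5362, -0.0216, 0.0477]
orientation: [3.14, -0.0, 1.335]
contact_force: [-0.1, 1.0, -0.3]
finger_gap: 0.0599
gripper_force: 30.0
t 15.07 stand [29.5 -3.4] z 0.0477 rpy [ 3.14  -0.     1.335] F [ 1.   0.3 -0.3] gap 0.0599 30.0
blob [270.5  62.8] [ 32   7 194] [121.2  18.3]
blob [274. 125.] [21  3 49] [93.6 16.9]
blob [257.7 210.5] [ 12  17 151] [54.5 25.8]
blob [360.3  62.8] [ 25   7 149] [121.1 -20.5]
blob [376.4 210.5] [ 12  17 147] [ 54.5 -29.3]
```

Run:
```python
from h import *
for k in range(2):
    st();marks([(250,268),(368,386)],.061,(200,222))
    print("caps");marks([(195,262),(375,450)],.069,(40,145))
```

```text
t 15.12 stand [29.4 -3.8] z 0.0482 rpy [3.139 0.    1.335] F [-0.2 -0.  -0.7] gap 0.0598 30.0
blob [257.7 210.6] [ 12  16 149] [54.9 25.1]
blob [376.4 210.4] [ 12  17 147] [ 54.9 -29.4]
caps
blob [256.8  58.4] [ 12  14 102] [121.6  22. ]
blob [206.9 111.5] [ 27  30 664] [100.6  43.7]
blob [417.8 111.9] [ 34  30 766] [100.1 -44.2]
t 15.22 stand [29.2 -3.8] z 0.0483 rpy [3.139 0.    1.335] F [-0.  -0.3 -1.1] gap 0.0597 30.0
blob [257.7 210.5] [ 12  17 148] [54.7 25.1]
blob [376.3 210.4] [ 12  17 148] [ 54.6 -29.5]
caps
blob [257.1  57.9] [ 11  14 101] [121.6  22.1]
blob [207.1 111. ] [ 27  30 669] [100.7  43.8]
blob [418.5 111.6] [ 34  30 766] [100.  -44.2]
```

```bash
python3 -m creep '[0,0,-0.2,0,0,0,0, 0,0,-0.2,0.8,0,0,0, 0,0,-0.2,1.5,0,0,0, 0,0,-0.2,1.5,0,0,0]'
python3 - <<'E'
from h import *
for k in range(2):
    st();marks([(250,268),(368,386)],.046,(200,222))
    print("caps");marks([(185,262),(375,460)],.069,(80,145))
E
```

```text
time_s: 15.82
position: [0.5326, -0.0212, 0.0307]
orientation: [-3.14, -0.0, 1.335]
contact_force: [-0.2, 0.4, -0.8]
finger_gap: 0.0596
gripper_force: 30.0
t 15.82 stand [29.   0.3] z 0.0307 rpy [-3.14  -0.     1.335] F [ 0.3  0.3 -0.8] gap 0.0596 30.0
blob [257.8 210.4] [ 12  17 152] [55.4 28.6]
blob [376.3 210.4] [ 12  17 148] [ 55.3 -24.9]
caps
blob [199.8 110.4] [ 32  34 913] [100.6  43.9]
blob [441.2 112.1] [ 41  34 995] [100.1 -43.9]
t 15.93 stand [29.  -0.3] z 0.0314 rpy [-3.141 -0.     1.335] F [ 0.3  0.3 -1.2] gap 0.0597 30.0
blob [257.7 210.5] [ 12  17 151] [55.1 28.1]
blob [376.3 210.4] [ 12  17 148] [ 55.1 -25.7]
caps
blob [199.5 110.5] [ 32  34 897] [100.7  43.8]
blob [439.7 112. ] [ 39  34 980] [100.1 -44. ]
```

```bash
python3 -m creep '[0,0,0.1,0,0,0,0, 0,0,0.1,0,0,0,0, 0,0,0.1,0.2,0,0,0, 0,0,0.1,0.4,0,0,0, 0,0,0.1,0.4,0,0,0]'
python3 - <<'E'
from h import *
for k in range(2):
    st();marks([(250,268),(368,386)],.042,(200,222))
    print("caps");marks([(185,262),(375,460)],.069,(80,145))
E
```

```text
time_s: 16.65
position: [0.5341, -0.0215, 0.0274]
orientation: [-3.141, -0.0, 1.335]
contact_force: [-0.7, 0.2, -1.4]
finger_gap: 0.0598
gripper_force: 30.0
t 16.65 stand [29.  -1.2] z 0.0274 rpy [-3.141 -0.     1.335] F [ 0.   0.7 -1.4] gap 0.0598 30.0
blob [257.8 210.5] [ 12  17 150] [55.1 27.2]
blob [376.3 210.4] [ 12  17 148] [ 55.1 -26.6]
caps
blob [196.2 110.8] [ 26  35 773] [100.5  42.7]
blob [441.8 111.9] [  40   35 1034] [100.1 -44. ]
t 16.75 stand [29.  -1.4] z 0.0276 rpy [-3.141  0.     1.335] F [ 0.2 -0.4 -1.4] gap 0.0598 30.0
blob [257.8 210.5] [ 12  17 150] [55.1 27. ]
blob [376.3 210.4] [ 12  17 148] [ 55.  -26.8]
caps
blob [196.  110.9] [ 26  35 764] [100.5  42.7]
blob [441.3 111.8] [  39   35 1028] [100.1 -44. ]
```

```bash
python3 -m creep '[0,0,0,0.2,0,0,0, 0,0,0,0.3,0,0,0, 0,0,0,0.3,0,0,0]'; python3 -m creep '[0,0,0,0.15,0,0,0, 0,0,0,0.15,0,0,0]'; python3 -c "
from h import *
st();marks([(250,268),(368,386)],.042,(200,222))"
```

```text
time_s: 17.23
position: [0.5346, -0.0216, 0.0266]
orientation: [3.142, 0.0, 1.335]
contact_force: [-8.2, 1.9, 17.8]
finger_gap: 0.0598
gripper_force: 30.0
time_s: 17.48
position: [0.5346, -0.0216, 0.0264]
orientation: [-3.141, 0.0, 1.335]
contact_force: [-13.2, 1.7, 31.0]
finger_gap: 0.0596
gripper_force: 30.0
t 17.48 stand [29.  -1.8] z 0.0264 rpy [-3.141  0.     1.335] F [-1.5 13.2 31. ] gap 0.0596 30.0
blob [257.7 210.5] [ 12  17 151] [55.5 26.5]
blob [376.4 210.7] [ 12  17 149] [ 55.4 -27. ]
```

```bash
python3 -m creep '[0,0,0,-0.38,0,0,0, 0,0,0,-0.38,0,0,0]'; python3 -c "
from h import *
st();marks([(250,268),(368,386)],.040,(200,222))"
```

```text
time_s: 17.77
position: [0.5346, -0.0217, 0.0272]
orientation: [3.141, 0.0, 1.335]
contact_force: [0.0, -0.7, -0.5]
finger_gap: 0.0599
gripper_force: 30.0
t 17.77 stand [29.  -1.8] z 0.0272 rpy [3.141 0.    1.335] F [-0.6 -0.2 -0.5] gap 0.0599 30.0
blob [257.7 210.5] [ 12  17 151] [54.5 27. ]
blob [376.4 210.6] [ 12  17 147] [ 54.5 -27.5]
```

```bash
python3 -m creep '[0,0.6,0,0.1,0,0,0, 0,1.2,0,0.1,0,0,0, 0,1.6,0,0.1,0,0,0, 0,1.6,0,0.1,0,0,0]'; python3 -c "
from h import *
st();marks([(250,268),(368,386)],.040,(200,222))"
```

```text
time_s: 18.32
position: [0.5391, -0.0062, 0.0266]
orientation: [3.14, 0.0, 1.335]
contact_force: [-0.5, -1.9, 5.5]
finger_gap: 0.0599
gripper_force: 30.0
t 18.32 stand [45.1 -2.6] z 0.0266 rpy [3.14  0.    1.335] F [-2.   0.   5.5] gap 0.0599 30.0
blob [257.7 210.7] [ 12  16 149] [70.8 26.2]
blob [376.4 210.5] [ 12  17 148] [ 70.8 -28.2]
```

```bash
python3 -m creep '[0,0.6,-0.1,0,0,0,0, 0,1.2,-0.1,0,0,0,0, 0,1.8,-0.1,0,0,0,0, 0,2.2,-0.1,0,0,0,0, 0,2.2,-0.1,0,0,0,0]'; python3 -c "
from h import *
st();marks([(250,268),(368,386)],.040,(200,222))"
```

```text
time_s: 19.0
position: [0.5433, 0.0155, 0.0266]
orientation: [3.14, 0.0, 1.335]
contact_force: [-0.4, -1.1, 5.5]
finger_gap: 0.0597
gripper_force: 30.0
t 19.0 stand [67.2 -1.5] z 0.0266 rpy [3.14  0.    1.335] F [-1.1  0.2  5.5] gap 0.0597 30.0
```

```bash
python3 -m creep '[0,0.3,0,0,0,0,0, 0,0.3,0,0,0,0,0]'; python3 -c "
from h import *
st()";  python3 -m creep '[0,0.15,0,0,0,0,0, 0,0.15,0,0,0,0,0]'; python3 -c "
from h import *
st()"
```

```text
time_s: 19.3
position: [0.544, 0.0182, 0.0266]
orientation: [3.14, 0.001, 1.335]
contact_force: [0.1, -0.4, 5.8]
finger_gap: 0.0594
gripper_force: 30.0
t 19.3 stand [69.9 -1.6] z 0.0266 rpy [3.140e+00 1.000e-03 1.335e+00] F [-0.4 -0.2  5.8] gap 0.0594 30.0
time_s: 19.55
position: [0.5443, 0.0194, 0.0266]
orientation: [3.14, 0.001, 1.335]
contact_force: [0.0, -3.1, 6.2]
finger_gap: 0.0596
gripper_force: 30.0
t 19.55 stand [71.2 -1.6] z 0.0266 rpy [3.140e+00 1.000e-03 1.335e+00] F [-3.  -0.7  6.2] gap 0.0596 30.0
```

```bash
python3 -m creep '[0,0.15,0,0,0,0,0, 0,0.15,0,0,0,0,0]'; python3 -m creep '[0,0.15,0,0,0,0,0, 0,0.15,0,0,0,0,0]'; python3 -c "
from h import *
st()"
```

```text
time_s: 19.8
position: [0.5446, 0.0209, 0.0266]
orientation: [3.14, 0.001, 1.335]
contact_force: [-0.3, -2.7, 5.8]
finger_gap: 0.0597
gripper_force: 30.0
time_s: 20.05
position: [0.5446, 0.021, 0.0266]
orientation: [3.14, 0.003, 1.335]
contact_force: [-3.1, -9.2, 6.8]
finger_gap: 0.06
gripper_force: 30.0
t 20.05 stand [72.9 -1.6] z 0.0266 rpy [3.140e+00 3.000e-03 1.335e+00] F [-9.6  0.9  6.8] gap 0.06 30.0
```

```bash
python3 -m creep '[0,-0.1,0,-0.05,0,0,0, 0.85,-0.1,0,-0.05,0,0,0, 0.85,-0.1,0,-0.05,0,0,0, 0.85,-0.1,0,-0.05,0,0,0, 0.85,-0.1,0,-4,0,0,0, 0.85,-0.1,0,-9,0,0,0, 0.85,-0.1,0,-14.5,0,0,0, 0.6,-5,-0.5,-14.5,0,0,0, 0.5,-11,-1.2,-14.5,0,0,0, 0.5,-11,-1.2,-14.5,0,0,0]'
python3 - <<'E'
from h import *
st()
print(go((-.1515,.0196),.17))
i=ctrl.camera_info("wrist");im,d=ctrl.read_camera("wrist");cv2.imwrite("pics/w8.png",im)
for n,z in dict(gel_tray=.016,comb=.016,bed_home=.016).items():
    for m in ctrl.mark_of("wrist",n)[:1]:
        u,v=px(m["at"]);w=onz("wrist",u,v,z,i);print(n,round(m["confidence"],2),(int(u),int(v)),w2s(w))
E
```

```text
time_s: 21.3
position: [0.5057, -0.0842, 0.1712]
orientation: [3.141, 0.001, 1.33]
contact_force: [-0.2, 0.6, -0.5]
finger_gap: 0.047
gripper_force: 0.0
t 21.3 stand [-38.5  11.7] z 0.1712 rpy [3.141e+00 1.000e-03 1.330e+00] F [ 0.5  0.4 -0.5] gap 0.047 0.0
[-11.29990314  -0.73001805   0.12489919]
gel_tray 0.76 (329, 72) [70.66473563  0.84618427]
comb 0.72 (326, 44) [98.38422333  3.09645163]
```

```bash
python3 -m creep '[0.5,-6,-0.4,0,0,0,0, 0.5,-11.3,-0.7,0,0,0,0, 0.5,-11.3,-0.7,0,0,0,0, 0.5,-11.3,-0.7,0,0,0,0]'
python3 - <<'E'
from h import *
st()
i=ctrl.camera_info("wrist");im,d=ctrl.read_camera("wrist")
for n,z in dict(knob_grip=.095,gel_tray=.016).items():
    for m in ctrl.mark_of("wrist",n)[:1]:
        u,v=px(m["at"]);w=onz("wrist",u,v,z,i);print(n,round(m["confidence"],2),(int(u),int(v)),w2s(w))
print(go((-.1515,.0196),.0825))
# rear marks in w8 picture
g=cv2.cvtColor(cv2.imread("pics/w8.png"),cv2.COLOR_BGR2GRAY);n,l,s,c=cv2.connectedComponentsWithStats((g[60:200,200:460]<50).astype(np.uint8))
for k in range(1,n):
    if 8<s[k,4]<400: print((c[k]+[200,60]).round(1),s[k,2:])
E
```

```text
time_s: 22.0
position: [0.4738, -0.1882, 0.1707]
orientation: [-3.141, -0.001, 1.336]
contact_force: [-0.4, 0.3, 0.3]
finger_gap: 0.0442
gripper_force: 0.0
t 22.0 stand [-147.1   18.5] z 0.1707 rpy [-3.141e+00 -1.000e-03  1.336e+00] F [0.2 0.5 0.3] gap 0.0442 0.0
knob_grip 0.75 (316, 212) [-152.16958911   20.27057867]
[-0.47876973 -0.11126039  8.83498625]
[300.  99.] [ 5  5 25]
[362.   99.5] [ 5  6 30]
[222.6 173.3] [ 4  9 19]
[220.3 182.4] [ 4 10 15]
```

```bash
python3 -m creep '[0.5,-0.5,-0.15,4.5,0,0,0, 0.5,-0.5,-0.15,8.6,0,0,0, 0.5,-0.5,-0.15,8.6,0,0,0, 0,-0.5,-0.15,8.6,0,0,0, 0,-0.5,-0.15,8.6,0,0,0, 0,-0.5,-0.15,8.6,0,0,0, 0,-0.5,-0.15,8.6,0,0,0]'
python3 - <<'E'
from h import *
st()
def tab(c,p,A):
    for a in A: 
        q=np.array([c[0]-45*np.cos(a),c[1]+45*np.sin(a)])-p;print(round(a,2),(q*[.1,-.1]).round(2))
p=w2s(ctrl.read_state()["position"]);print(p)
tab((-111.5,-1),p,np.arange(.5,3.01,.25))
E
```

```text
time_s: 23.02
position: [0.4715, -0.1946, 0.0864]
orientation: [3.14, 0.001, 1.335]
contact_force: [-1.0, 0.4, 7.1]
finger_gap: 0.0163
gripper_force: 30.0
t 23.02 stand [-153.8   19.2] z 0.0864 rpy [3.140e+00 1.000e-03 1.335e+00] F [0.1 1.  7.1] gap 0.0163 30.0
[-153.83686846   19.22751684]
0.5 [ 0.28 -0.13]
0.75 [ 0.94 -1.04]
1.0 [ 1.8  -1.76]
1.25 [ 2.81 -2.25]
1.5 [ 3.92 -2.47]
1.75 [ 5.04 -2.41]
2.0 [ 6.11 -2.07]
2.25 [ 7.06 -1.48]
2.5 [ 7.84 -0.67]
2.75 [8.39 0.31]
3.0 [8.69 1.39]
```

```bash
python3 -m creep '[0,0.72,-1.03,0,0,0,0, 0,1.58,-1.75,0,0,0,0, 0,2.6,-2.23,0,0,0,0, 0,3.7,-2.45,0,0,0,0, 0,4.8,-2.39,0,0,0,0, 0,5.9,-2.05,0,0,0,0, 0,6.85,-1.46,0,0,0,0, 0,7.6,-0.65,0,0,0,0, 0,8.17,0.32,0,0,0,0, 0,8.17,0.32,0,0,0,0]'
python3 -c "
from h import *
st()"
```

```text
time_s: 24.28
position: [0.4943, -0.1155, 0.0863]
orientation: [3.139, 0.001, 1.335]
contact_force: [1.2, -1.8, 7.5]
finger_gap: 0.0161
gripper_force: 30.0
t 24.27 stand [-71.6  15.5] z 0.0863 rpy [3.139e+00 1.000e-03 1.335e+00] F [-1.5 -1.6  7.5] gap 0.0161 30.0
```

```bash
python3 -m creep '[0,0.3,1.08,0,0,0,0, 0,0.31,2.21,0,0,0,0, 0,0.05,3.3,0,0,0,0, 0,-0.47,4.29,0,0,0,0, 0,-1.22,5.13,0,0,0,0, 0,-2.15,5.75,0,0,0,0, 0,-3.21,6.12,0,0,0,0, 0,-4.33,6.22,0,0,0,0, 0,-5.44,6.04,0,0,0,0, 0,-5.44,6.04,0,0,0,0]'
python3 -c "
from h import *
st()"
```

```text
time_s: 25.52
position: [0.5396, -0.1827, 0.0864]
orientation: [3.139, 0.0, 1.334]
contact_force: [0.3, -1.2, 6.7]
finger_gap: 0.0159
gripper_force: 30.0
t 25.52 stand [-126.4  -44.3] z 0.0864 rpy [3.139 0.    1.334] F [-1.1 -0.5  6.7] gap 0.0159 30.0
```

```bash
python3 -m creep '[0,-1.03,-0.45,0,0,0,0, 0,-1.91,-1.14,0,0,0,0, 0,-2.6,-2.03,0,0,0,0, 0,-2.98,-2.84,0,0,0,0, 0,-2.98,-2.84,0,0,0,0]'
python3 -c "
from h import *
st()"
```

```text
time_s: 26.15
position: [0.5045, -0.2051, 0.0863]
orientation: [3.14, 0.001, 1.334]
contact_force: [0.2, 0.1, 9.1]
finger_gap: 0.0158
gripper_force: 30.0
t 26.15 stand [-156.3  -15.4] z 0.0863 rpy [3.140e+00 1.000e-03 1.334e+00] F [ 0.2 -0.2  9.1] gap 0.0158 30.0
```

```bash
python3 -m creep '[0,-0.12,-0.4,0,0,0,0, 0,-0.21,-0.87,0,0,0,0, 0,-0.25,-1.25,0,0,0,0, 0,-0.25,-1.6,0,0,0,0, 0,-0.25,-1.6,0,0,0,0]'
python3 -c "
from h import *
st()"
```

```text
time_s: 26.78
position: [0.4893, -0.2038, 0.0864]
orientation: [3.138, 0.001, 1.335]
contact_force: [3.3, -0.5, 6.3]
finger_gap: 0.016
gripper_force: 30.0
t 26.77 stand [-158.7   -0.3] z 0.0864 rpy [3.138e+00 1.000e-03 1.335e+00] F [ 0.3 -3.3  6.3] gap 0.016 30.0
```

```bash
python3 -m creep '[0,0,-0.2,0,0,0,0, 0,0,-0.2,0,0,0,0]'
python3 -c "
from h import *
st()"
python3 - <<'E'
from h import *
st()
i=ctrl.camera_info("wrist");im,d=ctrl.read_camera("wrist")
for n,z in dict(gel_tray=.016,knob_grip=.095).items():
    for m in ctrl.mark_of("wrist",n)[:1]:
        u,v=px(m["at"]);w=onz("wrist",u,v,z,i);print(n,round(m["confidence"],2),(int(u),int(v)),w2s(w))
E
```

```text
time_s: 27.02
position: [0.4877, -0.2034, 0.0864]
orientation: [3.137, 0.001, 1.335]
contact_force: [4.3, -0.3, 6.5]
finger_gap: 0.0157
gripper_force: 30.0
t 27.02 stand [-158.6    1.4] z 0.0864 rpy [3.137e+00 1.000e-03 1.335e+00] F [ 0.7 -4.2  6.5] gap 0.0157 30.0
t 27.02 stand [-158.6    1.4] z 0.0864 rpy [3.137e+00 1.000e-03 1.335e+00] F [ 0.7 -4.2  6.5] gap 0.0157 30.0
knob_grip 0.87 (317, 254) [-157.35060972    2.7953847 ]
```

```bash
python3 -m creep '[0,0,-0.15,0,0,0,0, 0,0,-0.15,0,0,0,0]'
python3 -c "
from h import *
st()"
```

```text
time_s: 27.42
position: [0.4863, -0.203, 0.0864]
orientation: [3.137, 0.001, 1.335]
contact_force: [4.4, -0.4, 6.1]
finger_gap: 0.0158
gripper_force: 30.0
t 27.43 stand [-158.6    2.8] z 0.0864 rpy [3.137e+00 1.000e-03 1.335e+00] F [ 0.6 -4.4  6.1] gap 0.0158 30.0
```

```bash
python3 -m creep '[0.5,0,0,0,0,0,0, 0.5,0,0,0,0,0,0, 0.5,0,0,0,0,0,0, 0.5,0,0,-5,0,0,0, 0.5,0,0,-10,0,0,0, 0.5,0,0,-16,0,0,0, 0.5,5,0,-19,0,0,0, 0.5,8,0,-19,0,0,0, 0.5,8,0,-19,0,0,0]'
python3 - <<'E'
from h import *
st()
i=ctrl.camera_info("wrist");im,d=ctrl.read_camera("wrist");cv2.imwrite("pics/w9.png",im);np.savez("w9.npz",T=i["T"],K=i["camera_matrix"])
for n,z in dict(gel_tray=.016,comb=.016,knob_grip=.095,jaw=.047).items():
    for m in ctrl.mark_of("wrist",n)[:1]:
        u,v=px(m["at"]);w=onz("wrist",u,v,z,i);print(n,round(m["confidence"],2),(int(u),int(v)),w2s(w))
g=cv2.cvtColor(im,cv2.COLOR_BGR2GRAY)
# project stand points: sample brightness along centre line & find dark blobs
n,l,s,c=cv2.connectedComponentsWithStats((g[:230,200:440]<55).astype(np.uint8))
for k in range(1,n):
    if s[k,4]>12:
        p=c[k]+[200,0];print(p.round(1),s[k,2:],w2s(onz("wrist",*p,.043,i)).round(1))
E
```

```text
time_s: 28.55
position: [0.5036, -0.1231, 0.2751]
orientation: [-3.142, -0.0, 1.338]
contact_force: [0.2, 0.3, -0.6]
finger_gap: 0.0441
gripper_force: 0.0
t 28.55 stand [-76.9   4.7] z 0.2751 rpy [-3.142 -0.     1.338] F [ 0.4 -0.1 -0.6] gap 0.0441 0.0
gel_tray 0.57 (323, 55) [68.16867415 -0.92416737]
comb 0.86 (318, 35) [96.18623505  4.53763534]
knob_grip 0.62 (317, 246) [-158.06988063    6.30055113]Traceback (most recent call last):
  File "<stdin>", line 5, in <module>
ValueError: it knows: agarose_bottle, bed_home, comb, dye_bottle, gel_tray, knob_grip, marker, stain_tray, stand, tape_roll
```

Run:
```python
from h import *
i=np.load("w9.npz");i=dict(T=i["T"],camera_matrix=i["K"]);im=cv2.imread("pics/w9.png")
g=cv2.cvtColor(im,cv2.COLOR_BGR2GRAY)
n,l,s,c=cv2.connectedComponentsWithStats((g[:275,200:440]<55).astype(np.uint8))
for k in range(1,n):
    if s[k,4]>10:
        p=c[k]+[200,0];t=(p[0],s[k,1]);b=(p[0],s[k,1]+s[k,3]);print(p.round(1),s[k,2:],w2s(onz("wrist",*p,.043,i)).round(1),"front",w2s(onz("wrist",*t,.047,i)).round(1),"back",w2s(onz("wrist",*b,.047,i)).round(1))
```

```text
[322.4   8.9] [ 56  10 447] [124.9   0.3] front [128.7   0.3] back [115.2   0.3]
[438.5  14.8] [ 3 11 17] [ 129.5 -148.6] front [ 135.  -147.3] back [ 119.3 -146.6]
[322.9  28.4] [ 91  21 666] [98.5 -0.3] front [112.5  -0.2] back [85.  -0.2]
[345.   72.5] [ 3  4 12] [ 42.7 -26.9] front [ 44.  -26.6] back [ 39.1 -26.6]
[321.2  95. ] [47  2 49] [14.5  1.6] front [15.5  1.7] back [13.   1.6]
[203.2 112.9] [ 9  6 18] [ -2.7 150.4] front [ -0.4 148.8] back [ -8. 149.]
[236.5 136.4] [ 9 24 32] [-34.6 106.9] front [-20.2 105.3] back [-50.1 106.4]
[315.3 170.2] [16  7 42] [-78.3   8.7] front [-73.6   8.7] back [-82.3   8.7]
[242.9 257.8] [  76   42 2126] [-200.7  109.4] front [-161.5  105. ] back [-226.1  111. ]
[394.2 258. ] [  81   42 2280] [-200.8 -101.1] front [-161.3  -96.4] back [-225.9 -102.8]
[318.4 245.6] [ 14  22 245] [-180.4    4.5] front [-163.3    4.6] back [-195.5    4.5]
```

The tray's mark puts its centre at about 70 mm, so it is home. The gasket meets its end at about 15 mm and looks clearly squashed, and the arm is clear. Handing in.

```bash
python3 -c "
from cell import ctrl
print(ctrl.job_done())"
```

```text
the job is handed in; nothing more can be done
None
```

The gel tray is home against the fixed wall under the comb, and the jaw is cranked up (about 6.35 rad) so its gasket presses on the tray's near end. The knob is released, and I handed the job in at about 29 s.

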